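Seat a well plate on the microscope stage and lock it with the cam lever

TASK

Slide the well plate along the black stage into the corner made by the two steel fences, until it sits flush against both. Then turn the cam by its lever until the brass roller drops into the notch and the clamp jaw springs onto the plate; leave the plate flush and clamped, and do not disturb the other things on the bench.

Things in the scene. Friction and masses are not known exactly. Their poses are not given: they have to be found in the camera images.
- stage: Fixed black slab, 265 (x) x 215 (y) mm; origin under its centre on the bench, flat top 35 mm above. Two steel fences (12 mm high, 12 mm thick) form a corner at +x, +y: inner face of the end fence at x = 99 mm (y 4 to 90), of the long fence at y = 90.5 mm (x -115 to 111). Cam and clamp stand at the -y side near the +x end. Place and yaw vary.
- well_plate: White twelve-well plate, 128 (x) x 86 (y) x 20 mm, about 0.15 kg, loose and flat on the slab; origin under its centre, x along its length, as the stage's x. Starts 55 to 85 mm short of the end fence, up to 16 mm off the long fence, turned by up to 0.12 rad. Too wide to grip; slides when pushed on a side.
- plate_home (a point): Fixed point on the slab top where the plate's origin lies when the plate is flush against both fences (35, 47.5, 35 mm in the stage frame, axes as the stage).
- cam_axis (a point): Point on the slab top on the cam's upright axis (85, -51.5, 35 mm in the stage frame, axes as the stage). The cam is an aluminium disc, 72 mm diameter, 11 to 25 mm above the slab top, with one V notch in its rim, 45 degrees clockwise (from above) of the lever. A dark steel hub, 34 mm diameter, rises to 52 mm.
- lever_end (a point): End of the dark steel cam lever, 85 mm from the cam axis, 41 mm above the slab top; x points along the lever, outward. The arm is a bar 14 mm wide, from 31 to 51 mm above the slab top, ending in a round post of 20 mm diameter (29 to 53 mm above it). Made to be pushed sideways.
- cam (a joint): Angle of cam and lever, rad, counterclockwise from above. At 0 the lever points 185 degrees counterclockwise of the stage's +x; starts at 0.1 to 0.8. At 2.27 (lever at 315 degrees) the notch faces the roller. Stop at 2.65. It takes 0.05 to 0.12 N m to turn; from about 2.05 on the notch pulls it in. The notch's sides slope: over 0.7 N m rides out of it; it can be pushed back.
- clamp (a joint): Slide of the sprung clamp in m along the stage's +y: about 0 while its roller rides on the round rim, about 0.008 when the roller has dropped into the notch and the jaw presses a flush plate (0.010 without a plate). Spring force 8 to 10 N.
- roller (a point): Top of the brass roller (12 mm diameter, 9 to 27 mm above the slab top) on the clamp, at the -y side of the cam, pressed to its rim by the spring.
- jaw_face (a point): Middle of the flat steel jaw face (24 mm wide, 3 to 23 mm above the slab top) of the clamp. While the clamp is held back it stands 8 mm clear of the side of a flush plate, near the plate's +x end.
- bottle: Bystander, to be left alone: amber bottle, 60 mm diameter, 115 mm high, at the -y side of the stage; loose; origin under its centre.
- petri: Bystander, to be left alone: two stacked round dishes, 90 mm diameter, 34 mm high, at the -y side; loose; origin under its centre.
- tip_box: Bystander, to be left alone: pipette tip box, 124 x 88 x 85 mm, at the +y side; loose; origin under its centre.
- tube_rack: Bystander, to be left alone: rack of capped tubes, 120 x 70 x 99 mm, at the +y side; loose; origin under its centre.
- timer: Bystander, to be left alone: flat white timer, 75 x 70 x 30 mm, before the -x end; loose; origin under its centre.
- carton: Bystander, to be left alone: small carton, 60 x 110 x 45 mm, beyond the +x end; loose; origin under its centre.
- marker: Bystander, to be left alone: marker pen, 140 x 18 x 14 mm, before the -x end; loose; origin under its centre.

How it is judged:
By the outcome, as a careful person would: the job done as asked, in the order asked, and still so for the second after the job is handed in, with the robot touching nothing.
It also fails if it takes over 56 s, if anything falls off the work surface, if the arm or the gripper's body presses on something with over 40 N, if the wrist force passes 120 N, or if a joint passes its speed limit or range.

ROBOT

A 6-joint arm with a two-finger parallel gripper is mounted at the origin on the work surface. World frame = base frame: x ahead of the robot, y to its left, z up, the work surface at z = 0. Lengths are in m, angles in rad, forces in N, time in s.
With the tool pointing down it reaches from about 0.325 to 0.775 m from the base axis. Payload 5.5 kg.
Tool frame: the origin (TCP) lies at the very end of the fingers, on their centre line; the grasp point (between the pads) lies 19 mm behind it; z points along the fingers, y is the line along which they close (so a half turn about z gives the same grasp; the last joint's range is limited). The gripper opens to 88 mm and grips with 3 to 60 N. Pads are 20 mm wide; open, the fingers measure 115 mm over their backs; the gripper's body (75 mm by 178 mm) begins 61 mm behind the grasp point.
Start: joints at [-1.301, 0.091, 1.231, -0, 1.82, -0.057], TCP at [0.193, -0.568, 0.223] pointing down, gripper open.
Joint ranges: [-2.87, 2.87], [-0.86, 2.18], [0.17, 2.46], [-1.51, 4.65], [0.06, 2.69], [-2.65, 2.65]. Speed limits (rad/s): [2.57, 2.57, 3.01, 3.14, 3.14, 3.14].

INTERFACE

Orientations are given as a 3x3 rotation matrix whose columns are the frame's x, y, z axes.
In Python, from station import sensors, optics, ticket gives the robot as it stands.
- The arm moves only by the tool send_rows, never from a script. Its argument "targets" is a list of rows, each an object of numbers: "x", "y", "z": the shift along the tool's x, y, z in cm; "rx", "ry", "rz": the turn, a rotation vector about the tool's x, y, z in degrees; "jaw": the finger opening in cm, from 0 to 8.78. In form: [{"x": .., "y": .., "z": .., "rx": .., "ry": .., "rz": .., "jaw": ..}, ...]. A call has 1 to 12 rows; each row is the pose to reach, as a shift and turn from the pose commanded when the call began, along the tool's axes at that moment; what a row does not reach only later rows make up. A row lasts 1/12 s, in which the tool goes at most 41.7 mm and 7.16 degrees, less where a joint would pass 70% of its speed; a pose out of reach is approached as far as the arm can. A call with a gripper value outside its range is refused whole. The fingers move at their own pace and stop on an object; "force" is the grip in N (left out, the last holds). Time passes only in rows, so rows that repeat a pose let the fingers close. It gives the time, the measured TCP pose, the force, the opening and the grip force at its end, in the units of the state.
- sensors.state(): the state, without advancing time (a new reading comes with each control period).
- optics.camera(name): name is "side" or "top" or "wrist"; returns (picture, depth): 400x640x3 uint8, red, green, blue; 400x640 float32, m along the optical axis (not along the pixel's ray), 0 where there is no reading.
- optics.camera_params(name): a dict with "fx", "fy", "cx", "cy" (pixels), "position" and "attitude" of the camera in the world; the wrist camera has in their place "hand_eye" (4x4, takes a point from camera to tool coordinates, whose origin is the TCP and whose axes are the flange's). Camera axes: x right, y down, z forward; pixel columns grow to the right and rows downward; lengths in m; the calibration is good to about 2 mm. A picture is of the moment at which its call begins: read the wrist's pose just before it. camera_params takes no time and is no camera call.
- ticket.sign_off(): hands the job in; it is judged then, once.
The state is a dict: "time": time; "joint_pos": joint angles; "joint_vel": joint speeds; "joint_efforts": joint torques, N m; "position": TCP position; "tool_rot": TCP orientation; "contact_force": force on the tool from outside, world axes, zero at the start; "ft_torque": the same for the moment, N m; "finger_gap": finger opening in m; "finger_force": force on a finger pad.
Only numpy, scipy, OpenCV 4.12 (cv2) and the standard library are available. Lean on these libraries where they do the work, as an engineer would, in place of code of your own. Each camera call takes 0.05 s, during which the arm holds its last target. There are 200 camera calls.

## Working session

There is one attempt and no reset: what is moved stays moved. The work goes in short steps, Python scripts to look and compute and a tool call to move; the robot and the scene stay as the last step left them, time stands still between calls to the robot, and variables do not carry over. Pictures are saved under pics/ and viewed, at most 10 in all, crops included, and the job is handed in when it is done.

Besides the shell and the picture viewer there is one more tool, called after "Request:" as a command line: name --argument value ..., lists and objects as JSON in quotes. send_rows: Moves the arm, as the interface text tells. Its arguments: {"type":"object","properties":{"targets":{"type":"array","items":{"type":"object","properties":{"x":{"type":"number"},"y":{"type":"number"},"z":{"type":"number"},"rx":{"type":"number"},"ry":{"type":"number"},"rz":{"type":"number"},"jaw":{"type":"number"}}}},"force":{"type":"number"}},"required":["targets"]}

```bash
mkdir -p pics
python3 - <<'E'
from station import sensors, optics
import cv2, numpy as np
s=sensors.state(); print(s)
for n in ("top","side"):
    p,d=optics.camera(n); cv2.imwrite(f"pics/{n}0.png",p[...,::-1]); np.savez(f"{n}0.npz",p=p,d=d)
    print(n,optics.camera_params(n))
print(optics.camera_params("wrist"))
E
```

```text
{'time': 0.0, 'joint_pos': array([-1.30067563e+00,  9.18254621e-02,  1.23187147e+00, -1.15459642e-05,
        1.81980134e+00, -5.67025963e-02]), 'joint_vel': array([-1.31629364e-03,  5.83950384e-04, -1.46899846e-03,  1.04231411e-04,
        9.38729666e-05,  5.12791364e-04]), 'joint_efforts': array([ 2.23250747e-03, -4.46451795e+01, -4.06444180e+01,  6.98380382e-02,
        2.91226606e-02, -1.33124595e-04]), 'position': array([ 0.19253511, -0.56795472,  0.22153502]), 'tool_rot': array([[ 9.47067892e-01,  3.21032923e-01, -5.19294048e-04],
       [ 3.21033328e-01, -9.47066123e-01,  1.83353198e-03],
       [ 9.68183292e-05, -1.90318996e-03, -9.99998184e-01]]), 'contact_force': array([ 0.39425447,  1.05617883, -0.14178057]), 'ft_torque': array([ 0.05787085, -0.02520838, -0.01716699]), 'finger_force': 0.0, 'finger_gap': 0.08793629318796571}
top {'fx': 431.1929328465473, 'fy': 431.1929328465473, 'cx': 319.60261295718794, 'cy': 197.99800153284932, 'position': array([0.46967007, 0.05179734, 0.91039968]), 'attitude': array([[ 0.01968899, -0.99293761,  0.11699253],
       [-0.99962931, -0.01734
[... 151 characters left out ...]
 'cy': 202.41000134775325, 'position': array([ 0.42437574, -0.65848286,  0.75773207]), 'attitude': array([[ 0.97840454, -0.15211553,  0.13994793],
       [-0.20584261, -0.65547524,  0.72662303],
       [-0.01879824, -0.73973852, -0.67263181]])}
{'fx': 311.3838062250587, 'fy': 311.3838062250587, 'cx': 316.12238998892104, 'cy': 197.7931520225879, 'hand_eye': array([[-1.16086128e-03, -9.58246897e-01, -2.85939744e-01,
         7.87675201e-02],
       [ 9.99998645e-01, -7.78745806e-04, -1.45005709e-03,
         3.50666445e-04],
       [ 1.16683833e-03, -2.85941040e-01,  9.58246503e-01,
        -1.61786531e-01],
       [ 0.00000000e+00,  0.00000000e+00,  0.00000000e+00,
         1.00000000e+00]])}
```

View pics/top0.png

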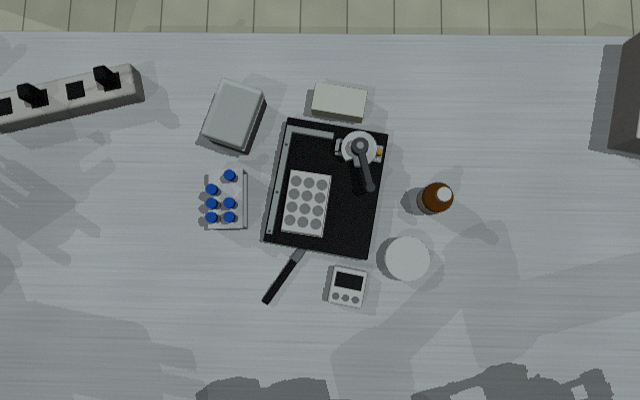

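View pics/side0.png

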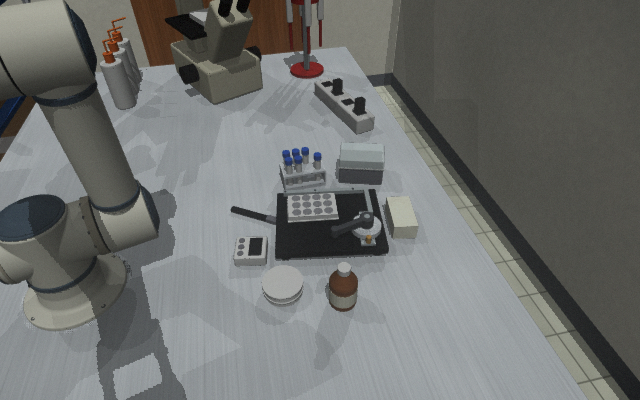

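The top view shows the stage corners near (288,118), (388,134), (368,259) and (262,243). The plate spans about (288,170) to (330,237), the hub is at (360,146), the lever post at (370,187) and the roller at (380,151). The +x direction points up in the image. The side view agrees with this.

```bash
cat > h.py <<'E'
import numpy as np, cv2
from station import sensors, optics
def cloud(name,p=None,d=None):
    s=sensors.state()
    if p is None: p,d=optics.camera(name)
    c=optics.camera_params(name)
    v,u=np.mgrid[:400,:640]
    P=np.stack([(u-c['cx'])/c['fx']*d,(v-c['cy'])/c['fy']*d,d],-1)
    if name=='wrist':
        H=c['hand_eye']; P=P@H[:3,:3].T+H[:3,3]; P=P@s['tool_rot'].T+s['position']
    else: P=P@c['attitude'].T+c['position']
    P[d==0]=np.nan
    return p,P
def rect(m,P,k=3):
    m=cv2.morphologyEx(m.astype(np.uint8),cv2.MORPH_OPEN,np.ones((k,k)))
    n,l,st,_=cv2.connectedComponentsWithStats(m)
    i=1+np.argmax(st[1:,4]); q=P[l==i]
    return cv2.minAreaRect((q[:,:2]*1000).astype(np.float32)),np.median(q[:,2]),len(q),l==i
E
python3 - <<'E'
from h import *
f=np.load('top0.npz'); p,P=cloud('top',f['p'],f['d'])
u8=p.astype(int); z=P[...,2]; roi=np.zeros(z.shape,bool); roi[110:270,255:400]=1
br=u8.mean(-1)
st=roi&(z>.025)&(z<.1)
for nm,m in [('stage all',roi&(z>.025)),('plate',roi&(z>.047)&(z<.065)&(br>110)&(np.mgrid[:400,:640][0]>165)),('lever',roi&(z>.068)&(z<.1))]:
    r,h,n,_=rect(m,P); print(nm,r,h,n)
black=roi&(br<60)&(z<.05); print('black z',np.nanmedian(z[black]), 'fence', [round(float(z[v,u]),4) for v,u in((200,275),(220,272),(132,310),(146,360),(187,370),(165,365),(200,310))])
for v,u in((146,360),(187,370),(151,380)): print(P[v,u])
E
```

```text
stage all ((598.2589111328125, 57.57615661621094), (215.42982482910156, 265.4376220703125), 80.7973403930664) 0.03571807348943967 13248
plate ((562.7603759765625, 97.9597396850586), (80.30349731445312, 122.18252563476562), 82.3620834350586) 0.05410801980640312 1382
lever ((634.7548828125, -13.318513870239258), (110.10456848144531, 32.13676071166992), 10.519556999206543) 0.08578597256944176 580
black z 0.03433339794507029 fence [0.048, 0.0479, 0.0473, 0.0873, 0.085, 0.0851, 0.0547]
[ 0.66994029 -0.00744905  0.08731381]
[ 0.58998062 -0.02757621  0.08504853]
[ 0.66661661 -0.04940376  0.06140726]
```

Request:
send_rows --targets '[{"x":48.7,"y":-55.3,"rz":27.9,"jaw":4},{"x":48.7,"y":-55.3,"rz":27.9,"jaw":4},{"x":48.7,"y":-55.3,"rz":27.9,"jaw":4},{"x":48.7,"y":-55.3,"rz":27.9,"jaw":4},{"x":48.7,"y":-55.3,"rz":27.9,"jaw":4},{"x":48.7,"y":-55.3,"rz":27.9,"jaw":4},{"x":48.7,"y":-55.3,"rz":27.9,"jaw":4},{"x":48.7,"y":-55.3,"rz":27.9,"jaw":4},{"x":48.7,"y":-55.3,"rz":27.9,"jaw":4},{"x":48.7,"y":-55.3,"rz":27.9,"jaw":4},{"x":48.7,"y":-55.3,"rz":27.9,"jaw":4},{"x":48.7,"y":-55.3,"rz":27.9,"jaw":4}]'

```text
invalid input at $.targets[0]: expected keys x, y, z, rx, ry, rz, jaw
```

```bash
cat >> h.py <<'E'
C=np.array([598.26,57.58]); YAW=np.radians(-9.20)
def R2(a): return np.array([[np.cos(a),-np.sin(a)],[np.sin(a),np.cos(a)]])
def toS(xy): return R2(YAW).T@(np.asarray(xy)*1000-C)
def go(sx,sy,z,yaw=0):
    """goal TCP in stage mm, world z mm, tool x-axis yaw vs. stage deg -> row in cm/deg"""
    s=sensors.state(); w=R2(YAW)@[sx,sy]+C
    d=np.r_[w/10,z/10]-s['position']*100; T=s['tool_rot']
    a=np.degrees(np.arctan2(T[1,0],T[0,0])-YAW)
    print('now S',toS(s['position'][:2]).round(1),'z',(s['position'][2]*1000).round(1),'yaw',a.round(2),'t',round(s['time'],2),'gap',s['finger_gap'],'F',s['contact_force'].round(2))
    print('row',(T.T@d).round(2),'rz',round((a-yaw+180)%360-180,1),'tilt',T[2].round(4))
E
python3 -c "
from h import *
go(-128,34,42)"
```

```text
now S [-300.5 -682.4] z 221.6 yaw 27.92 t 0.1 gap 0.08790729324358383 F [ 0.67 -0.08 -0.46]
row [ 48.79 -55.19  18.06] rz 27.9 tilt [ 1.0e-04 -1.7e-03 -1.0e+00]
```

All keys are required in each row.

Request:
send_rows --targets '[{"x":48.8,"y":-55.2,"z":0,"rx":0,"ry":0,"rz":27.9,"jaw":4},{"x":48.8,"y":-55.2,"z":0,"rx":0,"ry":0,"rz":27.9,"jaw":4},{"x":48.8,"y":-55.2,"z":0,"rx":0,"ry":0,"rz":27.9,"jaw":4},{"x":48.8,"y":-55.2,"z":0,"rx":0,"ry":0,"rz":27.9,"jaw":4},{"x":48.8,"y":-55.2,"z":0,"rx":0,"ry":0,"rz":27.9,"jaw":4},{"x":48.8,"y":-55.2,"z":0,"rx":0,"ry":0,"rz":27.9,"jaw":4},{"x":48.8,"y":-55.2,"z":0,"rx":0,"ry":0,"rz":27.9,"jaw":4},{"x":48.8,"y":-55.2,"z":0,"rx":0,"ry":0,"rz":27.9,"jaw":4},{"x":48.8,"y":-55.2,"z":0,"rx":0,"ry":0,"rz":27.9,"jaw":4},{"x":48.8,"y":-55.2,"z":0,"rx":0,"ry":0,"rz":27.9,"jaw":4},{"x":48.8,"y":-55.2,"z":0,"rx":0,"ry":0,"rz":27.9,"jaw":4},{"x":48.8,"y":-55.2,"z":0,"rx":0,"ry":0,"rz":27.9,"jaw":4}]'

```text
time: 1.1
position: [0.3861, -0.1052, 0.2225]
tool_rot: [[0.987, -0.16, 0.0], [-0.16, -0.987, -0.0], [0.0, 0.0, -1.0]]
contact_force: [1.2, -1.3, 0.3]
finger_gap: 0.0398
finger_force: 0.0
```

```bash
python3 -c "
from h import *
go(-128,34,120)"
```

```text
now S [-183.4 -194.6] z 222.5 yaw 0.01 t 1.1 gap 0.0397885600861363 F [ 1.16 -1.33  0.3 ]
row [  5.54 -22.86  10.25] rz 0.0 tilt [ 3.e-04  1.e-04 -1.e+00]
```

Request:
send_rows --targets '[{"x":5.5,"y":-22.9,"z":0,"rx":0,"ry":0,"rz":0,"jaw":4},{"x":5.5,"y":-22.9,"z":0,"rx":0,"ry":0,"rz":0,"jaw":4},{"x":5.5,"y":-22.9,"z":0,"rx":0,"ry":0,"rz":0,"jaw":4},{"x":5.5,"y":-22.9,"z":0,"rx":0,"ry":0,"rz":0,"jaw":4},{"x":5.5,"y":-22.9,"z":0,"rx":0,"ry":0,"rz":0,"jaw":4},{"x":5.5,"y":-22.9,"z":0,"rx":0,"ry":0,"rz":0,"jaw":4},{"x":5.5,"y":-22.9,"z":2,"rx":0,"ry":0,"rz":0,"jaw":4},{"x":5.5,"y":-22.9,"z":6,"rx":0,"ry":0,"rz":0,"jaw":4},{"x":5.5,"y":-22.9,"z":9,"rx":0,"ry":0,"rz":0,"jaw":4},{"x":5.5,"y":-22.9,"z":10.2,"rx":0,"ry":0,"rz":0,"jaw":4},{"x":5.5,"y":-22.9,"z":10.2,"rx":0,"ry":0,"rz":0,"jaw":4}]'

```text
time: 2.02
position: [0.4747, 0.1098, 0.1166]
tool_rot: [[0.987, -0.159, -0.007], [-0.159, -0.987, -0.001], [-0.007, 0.002, -1.0]]
contact_force: [-0.8, 0.3, 0.9]
finger_gap: 0.04
finger_force: 0.0
```

Run:
```python
from h import *
go(-128,34,42)
p,P=cloud('wrist'); cv2.imwrite('pics/w1.png',p[...,::-1]); np.savez('w1.npz',p=p,P=P)
z=P[...,2]; br=p.astype(int).mean(-1)
r,h,n,m=rect((z>.047)&(z<.065)&(br>110),P); print(r,h,n,toS(np.array(r[0])/1000))
print([toS(np.array(c)/1000).round(1) for c in cv2.boxPoints(r)])
```

```text
now S [-130.3   31.8] z 116.6 yaw 0.03 t 2.02 gap 0.03999876463308399 F [-0.77  0.27  0.87]
row [ 0.29 -0.24  7.46] rz 0.0 tilt [-0.007   0.0023 -1.    ]
((558.899658203125, 97.63014221191406), (81.30784606933594, 115.38411712646484), 82.10044860839844) 0.054507569647573764 20831 [-45.2572851  33.2419696]
[array([-102. ,   -8.7]), array([13.3, -6.1]), array([11.5, 75.2]), array([-103.9,   72.6])]
```

View pics/w1.png

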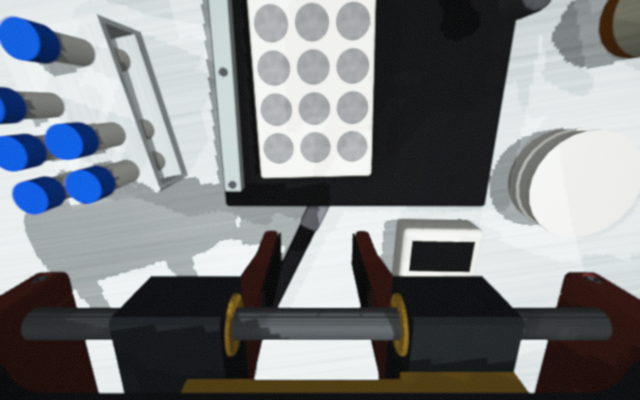

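The wrist view shows the plate's near edge at row 177, columns 262–372. That is stage x ≈ -104, as expected. The fingers are behind it, clear of the timer and the marker. Next I descend and push along +x.

Request:
send_rows --targets '[{"x":0.2,"y":-0.2,"z":3,"rx":0,"ry":0,"rz":0,"jaw":4},{"x":0.2,"y":-0.2,"z":6,"rx":0,"ry":0,"rz":0,"jaw":4},{"x":0.2,"y":-0.2,"z":7.2,"rx":0,"ry":0,"rz":0,"jaw":4},{"x":0.2,"y":-0.2,"z":7.2,"rx":0,"ry":0,"rz":0,"jaw":4},{"x":0.2,"y":-0.2,"z":7.2,"rx":0,"ry":0,"rz":0,"jaw":4}]'

```text
time: 2.48
position: [0.4798, 0.1117, 0.0503]
tool_rot: [[0.987, -0.16, 0.001], [-0.16, -0.987, 0.0], [0.001, -0.0, -1.0]]
contact_force: [0.3, -0.0, 0.5]
finger_gap: 0.0403
finger_force: 0.0
```

```bash
python3 -c "
from h import *
go(-39,34,42)"
```

```text
now S [-125.6   34.5] z 50.3 yaw 0.01 t 2.48 gap 0.04033545656311019 F [ 0.35 -0.    0.49]
row [8.66 0.05 0.84] rz 0.0 tilt [ 1.2e-03 -4.0e-04 -1.0e+00]
```

Request:
send_rows --targets '[{"x":0,"y":0,"z":0.7,"rx":0,"ry":0,"rz":0,"jaw":4},{"x":0.4,"y":0,"z":0.7,"rx":0,"ry":0,"rz":0,"jaw":4},{"x":1,"y":0,"z":0.7,"rx":0,"ry":0,"rz":0,"jaw":4},{"x":1.6,"y":0,"z":0.7,"rx":0,"ry":0,"rz":0,"jaw":4},{"x":2.2,"y":0,"z":0.7,"rx":0,"ry":0,"rz":0,"jaw":4},{"x":2.9,"y":0,"z":0.7,"rx":0,"ry":0,"rz":0,"jaw":4},{"x":3.6,"y":0,"z":0.7,"rx":0,"ry":0,"rz":0,"jaw":4},{"x":4.3,"y":0,"z":0.7,"rx":0,"ry":0,"rz":0,"jaw":4},{"x":5,"y":0,"z":0.7,"rx":0,"ry":0,"rz":0,"jaw":4},{"x":5.7,"y":0,"z":0.7,"rx":0,"ry":0,"rz":0,"jaw":4},{"x":6.3,"y":0,"z":0.7,"rx":0,"ry":0,"rz":0,"jaw":4},{"x":6.9,"y":0,"z":0.7,"rx":0,"ry":0,"rz":0,"jaw":4}]'

```text
time: 3.48
position: [0.5352, 0.1038, 0.0417]
tool_rot: [[0.987, -0.159, -0.032], [-0.158, -0.987, 0.005], [-0.032, 0.0, -0.999]]
contact_force: [-71.8, 12.9, 43.6]
finger_gap: 0.0398
finger_force: 37.1
```

```bash
python3 -c "
from h import *
go(-39,34,42)"
```

```text
now S [-69.6  35.6] z 41.7 yaw 0.08 t 3.48 gap 0.0398096753164011 F [-71.82  12.87  43.64]
row [ 3.06  0.16 -0.13] rz 0.1 tilt [-3.190e-02  2.000e-04 -9.995e-01]
```

The plate's +x edge has met the clamp jaw, because the plate sits too far toward -y. I'll back off and push +y first.

Request:
send_rows --targets '[{"x":-1.5,"y":0,"z":0,"rx":0,"ry":0,"rz":0,"jaw":4},{"x":-3,"y":0,"z":0,"rx":0,"ry":0,"rz":0,"jaw":4},{"x":-3,"y":0,"z":-3,"rx":0,"ry":0,"rz":0,"jaw":4},{"x":-3,"y":0,"z":-7,"rx":0,"ry":0,"rz":0,"jaw":4},{"x":-3,"y":0,"z":-10,"rx":0,"ry":0,"rz":0,"jaw":4},{"x":-3,"y":0,"z":-10,"rx":0,"ry":0,"rz":0,"jaw":4}]'

```text
time: 3.98
position: [0.5212, 0.1058, 0.1496]
tool_rot: [[0.987, -0.16, 0.013], [-0.16, -0.987, 0.001], [0.012, -0.003, -1.0]]
contact_force: [0.6, 0.1, 0.6]
finger_gap: 0.0401
finger_force: 0.0
```

Run:
```python
from h import *
go(-50,-40,140)
p,P=cloud('wrist'); cv2.imwrite('pics/w2.png',p[...,::-1])
z=P[...,2]; br=p.astype(int).mean(-1)
r,h,n,m=rect((z>.047)&(z<.065)&(br>110),P); print(r,h,n,[toS(np.array(c)/1000).round(1) for c in cv2.boxPoints(r)])
p,P=cloud('top'); cv2.imwrite('pics/t2.png',cv2.resize(p[100:280,240:410,::-1],None,fx=3,fy=3))
```

```text
now S [-83.8  35.3] z 149.6 yaw 0.02 t 3.98 gap 0.040125615237415174 F [0.59 0.09 0.56]
row [3.36 7.54 0.98] rz 0.0 tilt [ 0.0123 -0.0034 -0.9999]
((607.835205078125, 88.63580322265625), (81.28716278076172, 123.48638916015625), 79.88723754882812) 0.05445212572055616 16749 [array([-57.9,  -7.5]), array([65.6, -9.4]), array([66.9, 71.8]), array([-56.6,  73.8])]
```

View pics/w2.png

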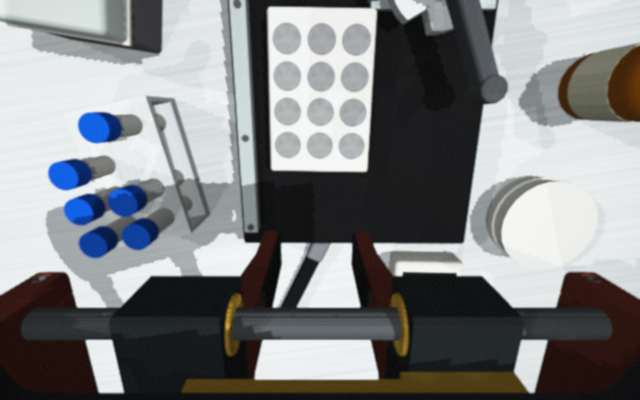

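The plate now spans stage x -60..68 with its centre at y ≈ 32 and about 1° of yaw. Its edge stands at the jaw, seen at pixel (378,3). Next I rotate the tool and push +y from the -y side.

```bash
python3 -c "
from h import *
go(4,-32,140,90)"
```

```text
now S [-85.8  34.7] z 143.3 yaw 0.01 t 4.08 gap 0.03996700432158266 F [-0.22 -0.51 -0.84]
row [8.98 6.67 0.36] rz -90.0 tilt [ 4.e-03 -9.e-04 -1.e+00]
```

Request:
send_rows --targets '[{"x":8.8,"y":6.7,"z":0,"rx":0,"ry":0,"rz":-7,"jaw":4},{"x":8.8,"y":6.7,"z":0,"rx":0,"ry":0,"rz":-14,"jaw":4},{"x":8.8,"y":6.7,"z":0,"rx":0,"ry":0,"rz":-21,"jaw":4},{"x":8.8,"y":6.7,"z":0,"rx":0,"ry":0,"rz":-28,"jaw":4},{"x":8.8,"y":6.7,"z":0,"rx":0,"ry":0,"rz":-35,"jaw":4},{"x":8.8,"y":6.7,"z":0,"rx":0,"ry":0,"rz":-42,"jaw":4},{"x":8.8,"y":6.7,"z":0,"rx":0,"ry":0,"rz":-49,"jaw":4},{"x":8.8,"y":6.7,"z":0,"rx":0,"ry":0,"rz":-56,"jaw":4},{"x":8.8,"y":6.7,"z":0,"rx":0,"ry":0,"rz":-63,"jaw":4},{"x":8.8,"y":6.7,"z":0,"rx":0,"ry":0,"rz":-70,"jaw":4},{"x":8.8,"y":6.7,"z":0,"rx":0,"ry":0,"rz":-77,"jaw":4},{"x":8.8,"y":6.7,"z":0,"rx":0,"ry":0,"rz":-84,"jaw":4}]'

```text
time: 5.08
position: [0.5932, 0.0252, 0.1388]
tool_rot: [[0.256, 0.967, -0.004], [0.967, -0.256, -0.0], [-0.001, -0.003, -1.0]]
contact_force: [0.1, 0.1, 0.5]
finger_gap: 0.0399
finger_force: 0.0
```

```bash
python3 -c "
from h import *
go(4,-30,42,90); print(sensors.state()['joint_pos'])"
```

```text
now S [  0.2 -32.8] z 138.8 yaw 84.36 t 5.08 gap 0.03985504512684641 F [0.11 0.14 0.47]
row [0.33 0.38 9.68] rz -5.6 tilt [-0.0011 -0.0035 -1.    ]
[-1.47877177e-02  7.70890698e-02  1.39354485e+00 -2.04626092e-04
  1.67460224e+00  2.44205255e-01]
```

Request:
send_rows --targets '[{"x":0.2,"y":0.4,"z":0,"rx":0,"ry":0,"rz":-5.8,"jaw":4},{"x":0.2,"y":0.4,"z":3,"rx":0,"ry":0,"rz":-5.8,"jaw":4},{"x":0.2,"y":0.4,"z":6,"rx":0,"ry":0,"rz":-5.8,"jaw":4},{"x":0.2,"y":0.4,"z":8.5,"rx":0,"ry":0,"rz":-5.8,"jaw":4},{"x":0.2,"y":0.4,"z":9.5,"rx":0,"ry":0,"rz":-5.8,"jaw":4},{"x":0.2,"y":0.4,"z":9.5,"rx":0,"ry":0,"rz":-5.8,"jaw":4},{"x":0.2,"y":0.4,"z":9.5,"rx":0,"ry":0,"rz":-5.8,"jaw":4}]'

```text
time: 5.67
position: [0.5978, 0.0262, 0.0457]
tool_rot: [[0.163, 0.987, -0.002], [0.987, -0.163, -0.0], [-0.0, -0.002, -1.0]]
contact_force: [-0.3, 0.3, 0.3]
finger_gap: 0.0401
finger_force: 0.0
```

```bash
python3 -c "
from h import *
go(4,-5.5,42,90)"
```

```text
now S [  4.5 -31.1] z 45.7 yaw 89.82 t 5.67 gap 0.04010593228931946 F [-0.27  0.28  0.34]
row [ 2.56 -0.06  0.37] rz -0.2 tilt [-4.e-04 -2.e-03 -1.e+00]
```

Request:
send_rows --targets '[{"x":0.4,"y":0,"z":0.3,"rx":0,"ry":0,"rz":-0.2,"jaw":4},{"x":0.7,"y":0,"z":0.3,"rx":0,"ry":0,"rz":-0.2,"jaw":4},{"x":1,"y":0,"z":0.3,"rx":0,"ry":0,"rz":-0.2,"jaw":4},{"x":1.2,"y":0,"z":0.3,"rx":0,"ry":0,"rz":-0.2,"jaw":4},{"x":1.4,"y":0,"z":0.3,"rx":0,"ry":0,"rz":-0.2,"jaw":4},{"x":1.6,"y":0,"z":0.3,"rx":0,"ry":0,"rz":-0.2,"jaw":4},{"x":1.8,"y":0,"z":0.3,"rx":0,"ry":0,"rz":-0.2,"jaw":4},{"x":2,"y":0,"z":0.3,"rx":0,"ry":0,"rz":-0.2,"jaw":4},{"x":2.2,"y":0,"z":0.3,"rx":0,"ry":0,"rz":-0.2,"jaw":4},{"x":2.3,"y":0,"z":0.3,"rx":0,"ry":0,"rz":-0.2,"jaw":4}]'

```text
time: 6.5
position: [0.6019, 0.0491, 0.0436]
tool_rot: [[0.159, 0.987, -0.0], [0.987, -0.159, -0.0], [-0.0, -0.0, -1.0]]
contact_force: [-2.0, -4.2, 2.7]
finger_gap: 0.0402
finger_force: 2.5
```

```bash
python3 -c "
from h import *
go(4,-5.5,42,90)"
```

```text
now S [ 5.  -7.7] z 43.6 yaw 90.03 t 6.5 gap 0.04016336619794772 F [-2.01 -4.19  2.67]
row [ 0.22 -0.1   0.16] rz 0.0 tilt [-1.e-04 -1.e-04 -1.e+00]
```

Request:
send_rows --targets '[{"x":0.1,"y":0,"z":0,"rx":0,"ry":0,"rz":0,"jaw":4},{"x":0.2,"y":0,"z":0,"rx":0,"ry":0,"rz":0,"jaw":4},{"x":0.2,"y":0,"z":0,"rx":0,"ry":0,"rz":0,"jaw":4}]'

```text
time: 6.75
position: [0.6018, 0.0493, 0.0437]
tool_rot: [[0.16, 0.987, -0.001], [0.987, -0.16, -0.003], [-0.003, -0.001, -1.0]]
contact_force: [-3.2, -7.9, 3.4]
finger_gap: 0.0399
finger_force: 3.8
```

```bash
python3 -c "
from h import *
go(4,-5.5,42,90)"
```

```text
now S [ 4.8 -7.6] z 43.7 yaw 89.97 t 6.75 gap 0.03991002473486837 F [-3.16 -7.9   3.42]
row [ 0.21 -0.08  0.17] rz -0.0 tilt [-3.3e-03 -7.0e-04 -1.0e+00]
```

Request:
send_rows --targets '[{"x":-0.8,"y":0,"z":0,"rx":0,"ry":0,"rz":0,"jaw":4},{"x":-1.5,"y":0,"z":-3,"rx":0,"ry":0,"rz":0,"jaw":4},{"x":-1.5,"y":0,"z":-7,"rx":0,"ry":0,"rz":7,"jaw":4},{"x":0,"y":-3,"z":-10,"rx":0,"ry":0,"rz":14,"jaw":4},{"x":2,"y":-6,"z":-10,"rx":0,"ry":0,"rz":21,"jaw":4},{"x":4,"y":-9.5,"z":-10,"rx":0,"ry":0,"rz":28,"jaw":4},{"x":5.5,"y":-9.5,"z":-10,"rx":0,"ry":0,"rz":35,"jaw":4},{"x":5.5,"y":-9.5,"z":-10,"rx":0,"ry":0,"rz":42,"jaw":4},{"x":5.5,"y":-9.5,"z":-10,"rx":0,"ry":0,"rz":49,"jaw":4},{"x":5.5,"y":-9.5,"z":-10,"rx":0,"ry":0,"rz":56,"jaw":4},{"x":5.5,"y":-9.5,"z":-10,"rx":0,"ry":0,"rz":63,"jaw":4},{"x":5.5,"y":-9.5,"z":-10,"rx":0,"ry":0,"rz":70,"jaw":4}]'

```text
time: 7.75
position: [0.5169, 0.1209, 0.1432]
tool_rot: [[0.983, 0.183, -0.001], [0.183, -0.983, 0.001], [-0.0, -0.001, -1.0]]
contact_force: [0.8, -0.4, -0.1]
finger_gap: 0.0401
finger_force: 0.0
```

Run:
```python
from h import *
go(-90,47,140,0)
```

```text
now S [-90.4  49.5] z 143.2 yaw 19.73 t 7.75 gap 0.04009847563213431 F [ 0.77 -0.36 -0.07]
row [-0.04  0.25  0.32] rz 19.7 tilt [-5.0e-04 -1.4e-03 -1.0e+00]
```

Request:
send_rows --targets '[{"x":0,"y":0.2,"z":0,"rx":0,"ry":0,"rz":7,"jaw":4},{"x":0,"y":0.2,"z":0,"rx":0,"ry":0,"rz":14,"jaw":4},{"x":0,"y":0.2,"z":0,"rx":0,"ry":0,"rz":20,"jaw":4},{"x":0,"y":0.2,"z":0,"rx":0,"ry":0,"rz":20,"jaw":4},{"x":0,"y":0.2,"z":0,"rx":0,"ry":0,"rz":20,"jaw":4}]'

```text
time: 8.17
position: [0.5174, 0.1187, 0.1433]
tool_rot: [[0.988, -0.156, -0.001], [-0.156, -0.988, 0.001], [-0.001, -0.001, -1.0]]
contact_force: [1.1, -0.5, -0.2]
finger_gap: 0.0397
finger_force: 0.0
```

Run:
```python
from h import *
go(-85,47,42,0)
p,P=cloud('wrist'); cv2.imwrite('pics/w3.png',p[...,::-1])
z=P[...,2]; br=p.astype(int).mean(-1)
r,h,n,m=rect((z>.049)&(z<.065)&(br>110),P); print(r,h,n,[toS(np.array(c)/1000).round(1) for c in cv2.boxPoints(r)])
```

```text
now S [-89.6  47.4] z 143.3 yaw 0.23 t 8.17 gap 0.039668412266673905 F [ 1.07 -0.54 -0.17]
row [ 0.46  0.04 10.13] rz 0.2 tilt [-7.e-04 -6.e-04 -1.e+00]
((606.7816162109375, 103.17108917236328), (81.24586486816406, 119.11761474609375), 80.76536560058594) 0.05449079938466992 17542 [array([-58.5,   5.8]), array([60.7,  5.7]), array([60.7, 87. ]), array([-58.4,  87. ])]
```

View pics/w3.png

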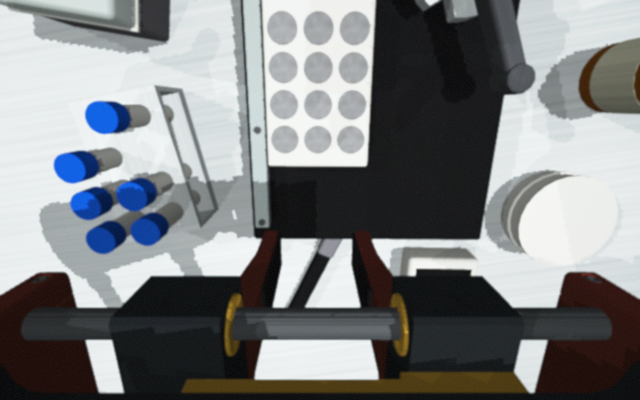

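The plate lies flush along the long fence (left edge at column 265), yaw 0. Its near end is at row 165, stage x ≈ -60. Next I descend and push +x.

Request:
send_rows --targets '[{"x":0.3,"y":0,"z":4,"rx":0,"ry":0,"rz":0.2,"jaw":4},{"x":0.5,"y":0,"z":8,"rx":0,"ry":0,"rz":0.2,"jaw":4},{"x":0.5,"y":0,"z":10,"rx":0,"ry":0,"rz":0.2,"jaw":4},{"x":0.8,"y":0,"z":10,"rx":0,"ry":0,"rz":0.2,"jaw":4},{"x":1.3,"y":0,"z":10,"rx":0,"ry":0,"rz":0.2,"jaw":4},{"x":1.7,"y":0,"z":10,"rx":0,"ry":0,"rz":0.2,"jaw":4},{"x":2.1,"y":0,"z":10,"rx":0,"ry":0,"rz":0.2,"jaw":4},{"x":2.5,"y":0,"z":10,"rx":0,"ry":0,"rz":0.2,"jaw":4}]'

```text
time: 8.88
position: [0.5438, 0.1146, 0.046]
tool_rot: [[0.987, -0.162, 0.003], [-0.162, -0.987, 0.001], [0.003, -0.001, -1.0]]
contact_force: [-2.9, 0.0, 2.4]
finger_gap: 0.0403
finger_force: 1.1
```

```bash
python3 -c "
from h import *
go(-39,47,42,0)"
```

```text
now S [-62.9  47.6] z 46.0 yaw -0.15 t 8.88 gap 0.04030519795877995 F [-2.93  0.04  2.42]
row [2.39 0.05 0.41] rz -0.1 tilt [ 0.0028 -0.0012 -1.    ]
```

Request:
send_rows --targets '[{"x":0.4,"y":0,"z":0.2,"rx":0,"ry":0,"rz":0,"jaw":4},{"x":0.8,"y":0,"z":0.2,"rx":0,"ry":0,"rz":0,"jaw":4},{"x":1.2,"y":0,"z":0.2,"rx":0,"ry":0,"rz":0,"jaw":4},{"x":1.5,"y":0,"z":0.2,"rx":0,"ry":0,"rz":0,"jaw":4},{"x":1.7,"y":0,"z":0.2,"rx":0,"ry":0,"rz":0,"jaw":4},{"x":1.9,"y":0,"z":0.2,"rx":0,"ry":0,"rz":0,"jaw":4},{"x":2,"y":0,"z":0.2,"rx":0,"ry":0,"rz":0,"jaw":4}]'

```text
time: 9.47
position: [0.5622, 0.1111, 0.0416]
tool_rot: [[0.987, -0.163, -0.0], [-0.163, -0.987, -0.0], [-0.0, 0.0, -1.0]]
contact_force: [-2.1, 0.4, 2.0]
finger_gap: 0.0402
finger_force: 1.1
```

```bash
python3 -c "
from h import *
go(-39,47,42,0)"
```

```text
now S [-44.2  47.1] z 41.6 yaw -0.18 t 9.47 gap 0.04022014445239553 F [-2.13  0.43  1.99]
row [ 0.52  0.01 -0.04] rz -0.2 tilt [-1.e-04  0.e+00 -1.e+00]
```

Request:
send_rows --targets '[{"x":0.1,"y":0,"z":0,"rx":0,"ry":0,"rz":0,"jaw":4},{"x":0.2,"y":0,"z":0,"rx":0,"ry":0,"rz":0,"jaw":4},{"x":0.3,"y":0,"z":0,"rx":0,"ry":0,"rz":0,"jaw":4},{"x":0.4,"y":0,"z":0,"rx":0,"ry":0,"rz":0,"jaw":4},{"x":0.4,"y":0,"z":0,"rx":0,"ry":0,"rz":0,"jaw":4}]'

```text
time: 9.88
position: [0.5653, 0.1106, 0.0416]
tool_rot: [[0.987, -0.163, -0.002], [-0.163, -0.987, 0.0], [-0.002, 0.0, -1.0]]
contact_force: [-5.7, 0.3, 3.3]
finger_gap: 0.0402
finger_force: 2.5
```

```bash
python3 -c "
from h import *
go(-39,47,42,0)"
```

```text
now S [-41.   47.1] z 41.6 yaw -0.17 t 9.88 gap 0.04022307111083573 F [-5.67  0.31  3.27]
row [ 0.2   0.01 -0.04] rz -0.2 tilt [-1.8e-03  2.0e-04 -1.0e+00]
```

Request:
send_rows --targets '[{"x":0.1,"y":0,"z":0,"rx":0,"ry":0,"rz":0,"jaw":4},{"x":0.1,"y":0,"z":0,"rx":0,"ry":0,"rz":0,"jaw":4},{"x":0.1,"y":0,"z":0,"rx":0,"ry":0,"rz":0,"jaw":4}]'

```text
time: 10.13
position: [0.5653, 0.1106, 0.0416]
tool_rot: [[0.987, -0.163, -0.004], [-0.163, -0.987, 0.0], [-0.004, 0.0, -1.0]]
contact_force: [-8.7, -0.1, 5.4]
finger_gap: 0.0398
finger_force: 4.5
```

```bash
python3 -c "
from h import *
go(-39,47,42,0)"
```

```text
now S [-41.   47.1] z 41.6 yaw -0.16 t 10.13 gap 0.039810804165546554 F [-8.68 -0.08  5.37]
row [ 0.2   0.01 -0.04] rz -0.2 tilt [-3.9e-03  5.0e-04 -1.0e+00]
```

Request:
send_rows --targets '[{"x":-0.8,"y":0,"z":0,"rx":0,"ry":0,"rz":0,"jaw":4},{"x":-1.5,"y":0,"z":-3,"rx":0,"ry":0,"rz":0,"jaw":4},{"x":-1.5,"y":0,"z":-7,"rx":0,"ry":0,"rz":-7,"jaw":4},{"x":0,"y":3,"z":-10,"rx":0,"ry":0,"rz":-14,"jaw":4},{"x":2,"y":6,"z":-10,"rx":0,"ry":0,"rz":-21,"jaw":4},{"x":4,"y":7.6,"z":-10,"rx":0,"ry":0,"rz":-28,"jaw":4},{"x":5.1,"y":7.6,"z":-10,"rx":0,"ry":0,"rz":-35,"jaw":4},{"x":5.1,"y":7.6,"z":-10,"rx":0,"ry":0,"rz":-42,"jaw":4},{"x":5.1,"y":7.6,"z":-10,"rx":0,"ry":0,"rz":-49,"jaw":4},{"x":5.1,"y":7.6,"z":-10,"rx":0,"ry":0,"rz":-56,"jaw":4},{"x":5.1,"y":7.6,"z":-10,"rx":0,"ry":0,"rz":-63,"jaw":4},{"x":5.1,"y":7.6,"z":-10,"rx":0,"ry":0,"rz":-70,"jaw":4}]'

```text
time: 11.13
position: [0.6051, 0.0269, 0.1414]
tool_rot: [[0.485, 0.874, 0.001], [0.874, -0.485, -0.0], [0.0, 0.001, -1.0]]
contact_force: [0.3, 0.3, -0.5]
finger_gap: 0.0401
finger_force: 0.0
```

Run:
```python
from h import *
go(10,-28,140,90)
```

```text
now S [ 11.7 -29.2] z 141.4 yaw 70.15 t 11.13 gap 0.04013688333054038 F [ 0.29  0.3  -0.47]
row [ 0.06 -0.2   0.14] rz -19.8 tilt [ 2.0e-04  1.1e-03 -1.0e+00]
```

Request:
send_rows --targets '[{"x":0,"y":-0.2,"z":0,"rx":0,"ry":0,"rz":-7,"jaw":4},{"x":0,"y":-0.2,"z":0,"rx":0,"ry":0,"rz":-14,"jaw":4},{"x":0,"y":-0.2,"z":0,"rx":0,"ry":0,"rz":-19.8,"jaw":4},{"x":0,"y":-0.2,"z":0,"rx":0,"ry":0,"rz":-19.8,"jaw":4},{"x":0,"y":-0.2,"z":0,"rx":0,"ry":0,"rz":-19.8,"jaw":4}]'

```text
time: 11.55
position: [0.6032, 0.028, 0.1416]
tool_rot: [[0.17, 0.986, 0.001], [0.986, -0.17, -0.0], [-0.0, 0.001, -1.0]]
contact_force: [0.4, 0.6, 0.2]
finger_gap: 0.0402
finger_force: 0.0
```

Run:
```python
from h import *
go(10,-7.5,42,90)
p,P=cloud('wrist'); cv2.imwrite('pics/w4.png',p[...,::-1])
z=P[...,2]; br=p.astype(int).mean(-1)
r,h,n,m=rect((z>.049)&(z<.065)&(br>110),P); print(r,h,n,[toS(np.array(c)/1000).round(1) for c in cv2.boxPoints(r)])
```

```text
now S [  9.6 -28.4] z 141.6 yaw 89.44 t 11.55 gap 0.04020777098052501 F [0.42 0.61 0.18]
row [2.09 0.01 9.96] rz -0.6 tilt [-1.e-04  7.e-04 -1.e+00]
((639.8349609375, 97.89813232421875), (80.68972778320312, 123.37271881103516), 80.06690216064453) 0.054368804857706954 13231 [array([-27.6,   6.9]), array([95.8,  5.3]), array([96.8, 86. ]), array([-26.6,  87.6])]
```

View pics/w4.png

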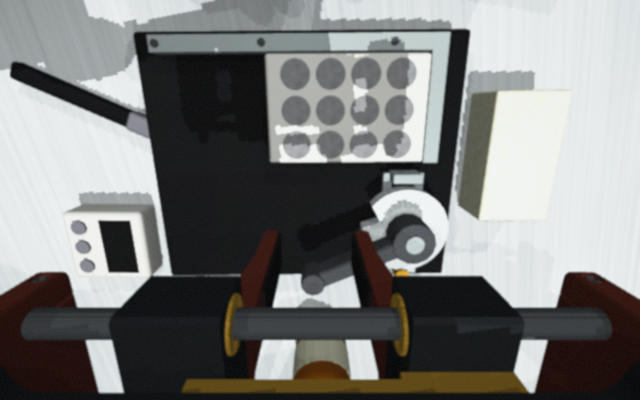

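The plate is in the corner, covering (268,52) to (438,162), perhaps about 0.7° askew. The lever post is at (315,283) and the jaw block at (403,178). I'll reseat it with the +y push.

Request:
send_rows --targets '[{"x":0,"y":0,"z":4,"rx":0,"ry":0,"rz":-0.6,"jaw":4},{"x":0,"y":0,"z":8,"rx":0,"ry":0,"rz":-0.6,"jaw":4},{"x":0,"y":0,"z":9.9,"rx":0,"ry":0,"rz":-0.6,"jaw":4},{"x":0.4,"y":0,"z":9.9,"rx":0,"ry":0,"rz":-0.6,"jaw":4},{"x":0.8,"y":0,"z":9.9,"rx":0,"ry":0,"rz":-0.6,"jaw":4},{"x":1.2,"y":0,"z":9.9,"rx":0,"ry":0,"rz":-0.6,"jaw":4},{"x":1.5,"y":0,"z":9.9,"rx":0,"ry":0,"rz":-0.6,"jaw":4},{"x":1.7,"y":0,"z":9.9,"rx":0,"ry":0,"rz":-0.6,"jaw":4},{"x":1.9,"y":0,"z":9.9,"rx":0,"ry":0,"rz":-0.6,"jaw":4},{"x":2.1,"y":0,"z":9.9,"rx":0,"ry":0,"rz":-0.6,"jaw":4},{"x":2.3,"y":0,"z":9.9,"rx":0,"ry":0,"rz":-0.6,"jaw":4},{"x":2.3,"y":0,"z":9.9,"rx":0,"ry":0,"rz":-0.6,"jaw":4}]'

```text
time: 12.6
position: [0.607, 0.0484, 0.0434]
tool_rot: [[0.158, 0.987, 0.0], [0.987, -0.158, -0.005], [-0.004, 0.001, -1.0]]
contact_force: [-2.0, -8.2, 3.2]
finger_gap: 0.0399
finger_force: 4.0
```

Run:
```python
from h import *
go(10,-7.5,42,90)
```

```text
now S [10.1 -7.7] z 43.4 yaw 90.13 t 12.6 gap 0.039923727174354044 F [-2.   -8.22  3.17]
row [ 0.02 -0.01  0.14] rz 0.1 tilt [-4.4e-03  8.0e-04 -1.0e+00]
```

Request:
send_rows --targets '[{"x":-0.8,"y":0,"z":0,"rx":0,"ry":0,"rz":0,"jaw":4},{"x":-1.5,"y":0,"z":-3,"rx":0,"ry":0,"rz":0,"jaw":4},{"x":-1.5,"y":0,"z":-7,"rx":0,"ry":0,"rz":7,"jaw":4},{"x":0,"y":-3,"z":-10,"rx":0,"ry":0,"rz":14,"jaw":4},{"x":2,"y":-6,"z":-10,"rx":0,"ry":0,"rz":21,"jaw":4},{"x":4,"y":-7,"z":-10,"rx":0,"ry":0,"rz":28,"jaw":4},{"x":5.5,"y":-7,"z":-10,"rx":0,"ry":0,"rz":35,"jaw":4},{"x":5.5,"y":-7,"z":-10,"rx":0,"ry":0,"rz":42,"jaw":4},{"x":5.5,"y":-7,"z":-10,"rx":0,"ry":0,"rz":49,"jaw":4},{"x":5.5,"y":-7,"z":-10,"rx":0,"ry":0,"rz":56,"jaw":4},{"x":5.5,"y":-7,"z":-10,"rx":0,"ry":0,"rz":63,"jaw":4},{"x":5.5,"y":-7,"z":-10,"rx":0,"ry":0,"rz":70,"jaw":4}]'

```text
time: 13.6
position: [0.5463, 0.1161, 0.1426]
tool_rot: [[0.983, 0.186, 0.0], [0.186, -0.983, 0.001], [0.0, -0.001, -1.0]]
contact_force: [-0.3, 0.5, 0.3]
finger_gap: 0.0403
finger_force: 0.0
```

Request:
send_rows --targets '[{"x":0,"y":0,"z":0,"rx":0,"ry":0,"rz":7,"jaw":4},{"x":0,"y":0,"z":0,"rx":0,"ry":0,"rz":14,"jaw":4},{"x":0,"y":0,"z":0,"rx":0,"ry":0,"rz":20,"jaw":4},{"x":0,"y":0,"z":0,"rx":0,"ry":0,"rz":20,"jaw":4},{"x":0,"y":0,"z":0,"rx":0,"ry":0,"rz":20,"jaw":4}]'

```text
time: 14.02
position: [0.5464, 0.116, 0.1426]
tool_rot: [[0.988, -0.153, 0.0], [-0.153, -0.988, 0.0], [-0.0, -0.0, -1.0]]
contact_force: [-1.2, -0.1, 1.0]
finger_gap: 0.0398
finger_force: 0.0
```

Run:
```python
from h import *
go(-41,47,42,0)
p,P=cloud('wrist'); cv2.imwrite('pics/w5.png',p[...,::-1])
z=P[...,2]; br=p.astype(int).mean(-1)
r,h,n,m=rect((z>.049)&(z<.065)&(br>110),P); print(r,h,n,[toS(np.array(c)/1000).round(1) for c in cv2.boxPoints(r)])
```

```text
now S [-60.6  49.3] z 142.6 yaw 0.41 t 14.02 gap 0.03980255883894401 F [-1.16 -0.11  0.97]
row [ 1.95  0.25 10.06] rz 0.4 tilt [-0.e+00 -4.e-04 -1.e+00]
((636.5910034179688, 98.20820617675781), (81.30117797851562, 116.4878921508789), 80.84205627441406) 0.054489914622916406 17280 [array([-26.9,   5.5]), array([89.6,  5.6]), array([89.6, 86.9]), array([-26.9,  86.8])]
```

Request:
send_rows --targets '[{"x":0,"y":0.2,"z":4,"rx":0,"ry":0,"rz":0.4,"jaw":4},{"x":0,"y":0.2,"z":8,"rx":0,"ry":0,"rz":0.4,"jaw":4},{"x":0,"y":0.2,"z":9.8,"rx":0,"ry":0,"rz":0.4,"jaw":4},{"x":0.4,"y":0.2,"z":9.9,"rx":0,"ry":0,"rz":0.4,"jaw":4},{"x":0.8,"y":0.2,"z":9.9,"rx":0,"ry":0,"rz":0.4,"jaw":4},{"x":1.2,"y":0.2,"z":9.9,"rx":0,"ry":0,"rz":0.4,"jaw":4},{"x":1.5,"y":0.2,"z":9.9,"rx":0,"ry":0,"rz":0.4,"jaw":4},{"x":1.7,"y":0.2,"z":9.9,"rx":0,"ry":0,"rz":0.4,"jaw":4},{"x":1.9,"y":0.2,"z":9.9,"rx":0,"ry":0,"rz":0.4,"jaw":4},{"x":2.1,"y":0.2,"z":9.9,"rx":0,"ry":0,"rz":0.4,"jaw":4},{"x":2.1,"y":0.2,"z":9.9,"rx":0,"ry":0,"rz":0.4,"jaw":4}]'

```text
time: 14.98
position: [0.5655, 0.1113, 0.0453]
tool_rot: [[0.987, -0.162, -0.003], [-0.162, -0.987, 0.001], [-0.004, -0.0, -1.0]]
contact_force: [-10.7, 0.2, 8.0]
finger_gap: 0.0403
finger_force: 5.2
```

Run:
```python
from h import *
go(-60,47,180,0)
```

```text
now S [-40.9  47.8] z 45.3 yaw -0.13 t 14.98 gap 0.04028489157668473 F [-10.69   0.23   8.04]
row [ -1.96   0.08 -13.46] rz -0.1 tilt [-3.5e-03 -4.0e-04 -1.0e+00]
```

The plate is flush on both faces. Next I retract, close the fingers and move to the trailing side of the lever.

Request:
send_rows --targets '[{"x":-0.8,"y":0,"z":0,"rx":0,"ry":0,"rz":0,"jaw":4},{"x":-1.5,"y":0,"z":-3,"rx":0,"ry":0,"rz":0,"jaw":4},{"x":-1.5,"y":0,"z":-7,"rx":0,"ry":0,"rz":0,"jaw":0},{"x":0,"y":1,"z":-10,"rx":0,"ry":0,"rz":0,"jaw":0},{"x":2,"y":4,"z":-10,"rx":0,"ry":0,"rz":0,"jaw":0},{"x":4,"y":7,"z":-10,"rx":0,"ry":0,"rz":0,"jaw":0},{"x":5.5,"y":9.1,"z":-10,"rx":0,"ry":0,"rz":0,"jaw":0},{"x":5.5,"y":9.1,"z":-10,"rx":0,"ry":0,"rz":0,"jaw":0},{"x":5.5,"y":9.1,"z":-10,"rx":0,"ry":0,"rz":0,"jaw":0},{"x":5.5,"y":9.1,"z":-10,"rx":0,"ry":0,"rz":0,"jaw":0}]'

```text
time: 15.82
position: [0.6061, 0.0124, 0.1437]
tool_rot: [[0.987, -0.163, 0.0], [-0.163, -0.987, 0.001], [0.0, -0.001, -1.0]]
contact_force: [-0.0, 0.4, 0.6]
finger_gap: 0.0003
finger_force: 0.0
```

```bash
cat >> h.py <<'E'
def lev():
    """lever angle in stage deg from the top camera: post/bar points above 79 mm near the cam"""
    p,P=cloud('top'); S=(P[...,:2]*1000-C)@R2(YAW)-[85,-51.5]; r=np.hypot(S[...,0],S[...,1])
    m=(P[...,2]>.079)&(P[...,2]<.093)&(r>22)&(r<97)
    a=np.degrees(np.arctan2(S[m][:,1],S[m][:,0]))%360
    print('lever',np.median(a).round(1),a.std().round(1),m.sum(),'rmax',r[m].max().round(0)); return p,P
E
python3 - <<'E'
from h import *
go(14,-43.5,70,0)
f=np.load('top0.npz'); _c=cloud
import h
h.cloud=lambda n:_c('top',f['p'],f['d']); h.lev()
h.cloud=_c; p,P=lev()
z=P[...,2]; br=p.astype(int).mean(-1); print(sensors.state()['joint_pos'].round(2))
E
```

```text
now S [ 15.  -43.3] z 143.7 yaw -0.18 t 15.82 gap 0.000272404159268441 F [-0.02  0.41  0.62]
row [-0.1   0.02  7.37] rz -0.2 tilt [ 0.e+00 -5.e-04 -1.e+00]
lever 202.9 5.3 290 rmax 95.0
lever 203.1 3.3 66 rmax 95.0
[-0.04  0.11  1.35  0.    1.68  1.7 ]
```

Request:
send_rows --targets '[{"x":-0.1,"y":0,"z":3,"rx":0,"ry":0,"rz":0,"jaw":0},{"x":-0.1,"y":0,"z":6,"rx":0,"ry":0,"rz":0,"jaw":0},{"x":-0.1,"y":0,"z":7.3,"rx":0,"ry":0,"rz":0,"jaw":0},{"x":-0.1,"y":0,"z":7.3,"rx":0,"ry":0,"rz":0,"jaw":0}]'

```text
time: 16.2
position: [0.6025, 0.0134, 0.0662]
tool_rot: [[0.987, -0.161, -0.008], [-0.161, -0.987, 0.0], [-0.008, 0.001, -1.0]]
contact_force: [-0.8, 0.5, -1.2]
finger_gap: 0.0007
finger_force: 0.0
```

Run:
```python
from h import *
go(14,-43.5,71,0)
s=toS(sensors.state()['position'][:2])
for t in range(203,312,7):
    a=np.radians(t); u=np.array([np.cos(a),np.sin(a)]); n=np.array([-u[1],u[0]])
    w=np.array([85,-51.5])+62*u-25*n; d=(w-s)/10; print(t,w.round(0),'x',d[0].round(1),'y',(-d[1]).round(1))
```

```text
now S [ 11.3 -42.9] z 66.2 yaw -0.09 t 16.2 gap 0.0006680093719605955 F [-0.81  0.5  -1.19]
row [ 0.27  0.06 -0.48] rz -0.1 tilt [-7.5e-03  8.0e-04 -1.0e+00]
203 [ 18. -53.] x 0.7 y 1.0
210 [ 19. -61.] x 0.8 y 1.8
217 [ 20. -69.] x 0.9 y 2.6
224 [ 23. -77.] x 1.2 y 3.4
231 [ 27. -84.] x 1.5 y 4.1
238 [ 31. -91.] x 2.0 y 4.8
245 [ 36. -97.] x 2.5 y 5.4
252 [  42. -103.] x 3.1 y 6.0
259 [  49. -108.] x 3.7 y 6.5
266 [  56. -112.] x 4.4 y 6.9
273 [  63. -115.] x 5.2 y 7.2
280 [  71. -117.] x 6.0 y 7.4
287 [  79. -118.] x 6.8 y 7.5
294 [  87. -118.] x 7.6 y 7.5
301 [  96. -118.] x 8.4 y 7.5
308 [ 103. -116.] x 9.2 y 7.3
```

Request:
send_rows --targets '[{"x":0.4,"y":1,"z":0,"rx":0,"ry":0,"rz":0,"jaw":0},{"x":0.5,"y":1.8,"z":0,"rx":0,"ry":0,"rz":0,"jaw":0},{"x":0.6,"y":2.6,"z":0,"rx":0,"ry":0,"rz":0,"jaw":0},{"x":0.9,"y":3.4,"z":0,"rx":0,"ry":0,"rz":0,"jaw":0},{"x":1.2,"y":4.1,"z":0,"rx":0,"ry":0,"rz":0,"jaw":0},{"x":1.7,"y":4.8,"z":0,"rx":0,"ry":0,"rz":0,"jaw":0},{"x":2.2,"y":5.4,"z":0,"rx":0,"ry":0,"rz":0,"jaw":0},{"x":2.8,"y":6,"z":0,"rx":0,"ry":0,"rz":0,"jaw":0},{"x":3.4,"y":6.5,"z":0,"rx":0,"ry":0,"rz":0,"jaw":0},{"x":4.1,"y":6.9,"z":0,"rx":0,"ry":0,"rz":0,"jaw":0}]'

```text
time: 17.03
position: [0.6348, -0.0626, 0.0727]
tool_rot: [[0.987, -0.163, 0.001], [-0.163, -0.987, 0.002], [0.001, -0.002, -1.0]]
contact_force: [-3.3, 5.5, 0.4]
finger_gap: 0.0001
finger_force: 2.3
```

Run:
```python
from h import *
lev()
go(63,-115,70,0)
s=toS(sensors.state()['position'][:2])
for t in range(273,315,5):
    a=np.radians(t); u=np.array([np.cos(a),np.sin(a)]); n=np.array([-u[1],u[0]])
    w=np.array([85,-51.5])+62*u-25*n; d=(w-s)/10; print(t,w.round(0),'x',d[0].round(1),'y',(-d[1]).round(1))
```

```text
return _methods._mean(a, axis=axis, dtype=dtype,
  ret = ret.dtype.type(ret / rcount)
  ret = _var(a, axis=axis, dtype=dtype, out=out, ddof=ddof,
  arrmean = um.true_divide(arrmean, div, out=arrmean,
  ret = ret.dtype.type(ret / rcount)
Traceback (most recent call last):
  File "h.py", line 34, in lev
    print('lever',np.median(a).round(1),a.std().round(1),m.sum(),'rmax',r[m].max().round(0)); return p,P
                                                                        ~~~~~~~~^^
ValueError: zero-size array to reduction operation maximum which has no identity
```

Contact is 6 N on the lever, which is occluded from the top camera. I'll continue.

Run:
```python
from h import *
go(63,-115,70,0)
s=toS(sensors.state()['position'][:2])
for t in range(266,315,4):
    a=np.radians(t); u=np.array([np.cos(a),np.sin(a)]); n=np.array([-u[1],u[0]])
    w=np.array([85,-51.5])+62*u-25*n; d=(w-s)/10; print(t,w.round(0),'x',d[0].round(1),'y',(-d[1]).round(1))
```

```text
now S [  56.5 -114. ] z 72.6 yaw -0.21 t 17.08 gap 1.942032284229638e-05 F [-1.67 -0.56 -0.59]
row [0.64 0.1  0.27] rz -0.2 tilt [ 2.3e-03 -6.0e-04 -1.0e+00]
266 [  56. -112.] x -0.1 y -0.2
270 [  60. -114.] x 0.3 y -0.1
274 [  64. -115.] x 0.8 y 0.1
278 [  69. -116.] x 1.2 y 0.2
282 [  73. -117.] x 1.7 y 0.3
286 [  78. -118.] x 2.2 y 0.4
290 [  83. -118.] x 2.6 y 0.4
294 [  87. -118.] x 3.1 y 0.4
298 [  92. -118.] x 3.5 y 0.4
302 [  97. -117.] x 4.0 y 0.3
306 [ 101. -116.] x 4.5 y 0.2
310 [ 106. -115.] x 4.9 y 0.1
314 [ 110. -113.] x 5.4 y -0.1
```

Request:
send_rows --targets '[{"x":0.4,"y":0,"z":0.2,"rx":0,"ry":0,"rz":0,"jaw":0},{"x":0.8,"y":0.1,"z":0.2,"rx":0,"ry":0,"rz":0,"jaw":0},{"x":1.2,"y":0.2,"z":0.2,"rx":0,"ry":0,"rz":0,"jaw":0},{"x":1.7,"y":0.3,"z":0.2,"rx":0,"ry":0,"rz":0,"jaw":0},{"x":2.2,"y":0.4,"z":0.2,"rx":0,"ry":0,"rz":0,"jaw":0},{"x":2.6,"y":0.4,"z":0.2,"rx":0,"ry":0,"rz":0,"jaw":0},{"x":3.1,"y":0.4,"z":0.2,"rx":0,"ry":0,"rz":0,"jaw":0},{"x":3.5,"y":0.4,"z":0.2,"rx":0,"ry":0,"rz":0,"jaw":0},{"x":3.7,"y":0.4,"z":0.2,"rx":0,"ry":0,"rz":0,"jaw":0}]'

```text
time: 17.83
position: [0.67, -0.0722, 0.0684]
tool_rot: [[0.987, -0.162, -0.002], [-0.162, -0.987, 0.001], [-0.002, -0.0, -1.0]]
contact_force: [-5.7, 2.7, 0.3]
finger_gap: 0.0005
finger_force: 2.5
```

Run:
```python
from h import *
go(97,-117,70,0)
p,P=cloud('side'); cv2.imwrite('pics/s6.png',cv2.resize(p[160:280,260:430,::-1],None,fx=4,fy=4,interpolation=cv2.INTER_CUBIC))
```

```text
now S [  91.6 -116.6] z 68.4 yaw -0.14 t 17.83 gap 0.00045437271462485385 F [-5.73  2.72  0.33]
row [ 0.54  0.04 -0.16] rz -0.1 tilt [-2.1e-03 -5.0e-04 -1.0e+00]
```

View pics/s6.png

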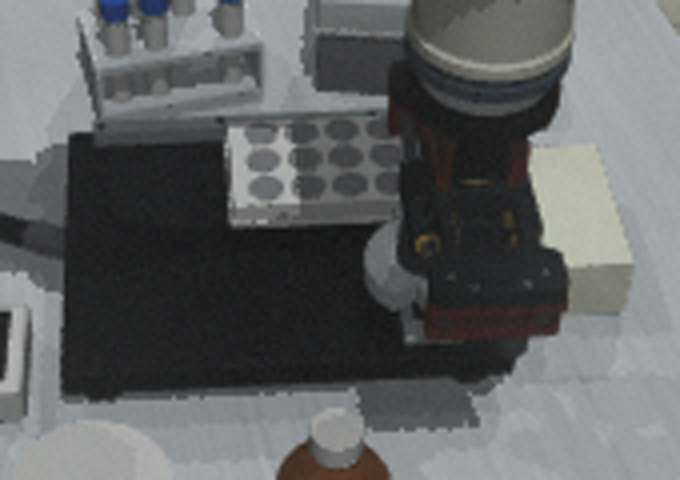

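The gripper hides the cam, but the lever post shows at (508,355), ahead of the fingers. The plate and bystanders are in place. I'll push on in small steps and watch the force.

Request:
send_rows --targets '[{"x":0.2,"y":0,"z":0,"rx":0,"ry":0,"rz":0,"jaw":0},{"x":0.4,"y":0,"z":0,"rx":0,"ry":0,"rz":0,"jaw":0},{"x":0.5,"y":0,"z":0,"rx":0,"ry":0,"rz":0,"jaw":0},{"x":0.5,"y":0,"z":0,"rx":0,"ry":0,"rz":0,"jaw":0}]'

```text
time: 18.22
position: [0.6755, -0.0735, 0.0683]
tool_rot: [[0.987, -0.163, -0.0], [-0.163, -0.987, -0.0], [0.0, 0.0, -1.0]]
contact_force: [-2.7, 0.2, -0.2]
finger_gap: 0.0008
finger_force: 0.9
```

Run:
```python
from h import *
go(101,-116,70,0)
```

```text
now S [  97.2 -117.1] z 68.3 yaw -0.17 t 18.22 gap 0.0007844141782421632 F [-2.73  0.25 -0.2 ]
row [ 0.38 -0.11 -0.17] rz -0.2 tilt [ 0.e+00  2.e-04 -1.e+00]
```

Request:
send_rows --targets '[{"x":0.2,"y":0,"z":0,"rx":0,"ry":0,"rz":0,"jaw":0},{"x":0.4,"y":-0.1,"z":0,"rx":0,"ry":0,"rz":0,"jaw":0},{"x":0.4,"y":-0.1,"z":0,"rx":0,"ry":0,"rz":0,"jaw":0}]'

```text
time: 18.47
position: [0.6804, -0.0733, 0.069]
tool_rot: [[0.987, -0.163, 0.002], [-0.163, -0.987, -0.0], [0.002, 0.0, -1.0]]
contact_force: [-1.0, 0.1, 0.1]
finger_gap: 0.0006
finger_force: 0.0
```

Run:
```python
from h import *
go(106,-115,70,0)
```

```text
now S [ 102. -116.] z 69.0 yaw -0.18 t 18.47 gap 0.0006424331569242107 F [-1.02  0.14  0.13]
row [ 0.4  -0.11 -0.1 ] rz -0.2 tilt [ 2.1e-03  1.0e-04 -1.0e+00]
```

Contact is lost, so the lever has jumped ahead into the notch. I'll retract and check.

Request:
send_rows --targets '[{"x":-1,"y":0.5,"z":0,"rx":0,"ry":0,"rz":0,"jaw":0},{"x":-2,"y":1,"z":-2,"rx":0,"ry":0,"rz":0,"jaw":0},{"x":-2,"y":1,"z":-6,"rx":0,"ry":0,"rz":0,"jaw":0},{"x":-2,"y":1,"z":-10,"rx":0,"ry":0,"rz":0,"jaw":0},{"x":-4,"y":2,"z":-14,"rx":0,"ry":0,"rz":0,"jaw":0},{"x":-8,"y":5,"z":-14,"rx":0,"ry":0,"rz":0,"jaw":0},{"x":-12,"y":8,"z":-14,"rx":0,"ry":0,"rz":0,"jaw":0},{"x":-16,"y":11,"z":-14,"rx":0,"ry":0,"rz":0,"jaw":0},{"x":-20,"y":14,"z":-14,"rx":0,"ry":0,"rz":0,"jaw":0},{"x":-22,"y":17,"z":-14,"rx":0,"ry":0,"rz":0,"jaw":0},{"x":-24,"y":20,"z":-14,"rx":0,"ry":0,"rz":0,"jaw":0},{"x":-24,"y":20,"z":-14,"rx":0,"ry":0,"rz":0,"jaw":0}]'

```text
time: 19.47
position: [0.4078, -0.2336, 0.2098]
tool_rot: [[0.986, -0.165, 0.002], [-0.165, -0.986, -0.003], [0.003, 0.003, -1.0]]
contact_force: [0.2, -0.2, 0.6]
finger_gap: 0.0006
finger_force: 0.0
```

Run:
```python
from h import *
go(-150,-280,200,0)
p,P=lev(); cv2.imwrite('pics/t7.png',cv2.resize(p[70:310,190:460,::-1],None,fx=2.4,fy=2.4,interpolation=cv2.INTER_CUBIC))
z=P[...,2]; br=p.astype(int).mean(-1); roi=np.zeros(z.shape,bool); roi[130:270,255:345]=1
r,h,n,m=rect(roi&(z>.050)&(z<.065)&(br>110),P); print(r,h,n,[toS(np.array(c)/1000).round(1) for c in cv2.boxPoints(r)])
roi[:]=0; roi[110:270,255:400]=1
print(rect(roi&(z>.025),P)[0])
```

```text
now S [-141.5 -317.8] z 209.8 yaw -0.28 t 19.47 gap 0.0006031352411414279 F [ 0.25 -0.15  0.59]
row [-0.87 -3.78  0.97] rz -0.3 tilt [ 0.0026  0.0028 -1.    ]
lever 311.1 5.4 275 rmax 94.0
((639.5449829101562, 98.64948272705078), (80.55311584472656, 122.48757934570312), 81.0505599975586) 0.054026970963199195 1343 [array([-26.9,   6.6]), array([95.6,  7.1]), array([95.3, 87.7]), array([-27.2,  87.2])]
((605.44287109375, 48.46599578857422), (231.0914764404297, 282.83563232421875), 80.71484375)
```

View pics/t7.png

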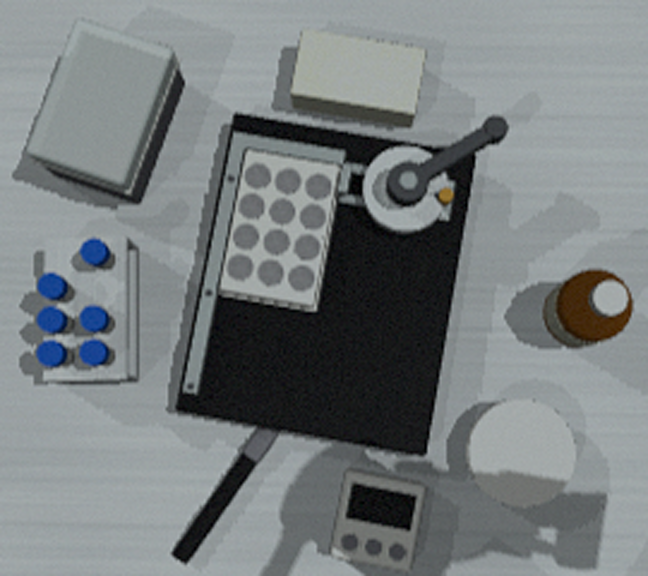

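The lever points up-right with its post at (495,130). The roller is at (445,195), set in toward the hub, and the jaw at (345,185) meets the plate's side. All bystanders look unmoved. I'll check the roller shift with numbers.

Run:
```python
from h import *
f=np.load('top0.npz')
for nm,(p,P) in (('before',cloud('top',f['p'],f['d'])),('now',lev())):
    c=p.astype(int); m=np.zeros(p.shape[:2],bool); m[130:170,360:395]=1
    m&=(c[...,0]-c[...,2]>50)
    c=optics.camera_params('top'); vu=np.argwhere(m)
    ray=np.c_[(vu[:,1]-c['cx'])/c['fx'],(vu[:,0]-c['cy'])/c['fy'],np.ones(len(vu))]@c['attitude'].T
    W=c['position']+ray*((.062-c['position'][2])/ray[:,2:])
    S=(W[:,:2]*1000-C)@R2(YAW); print(nm,m.sum(),'roller S',S.mean(0).round(1),S.max(0).round(1))
    for k,o in (('bottle',(185,420,215,460)),('petri',(230,375,290,435)),('tipbox',(70,195,160,270)),('rack',(165,195,235,250)),('timer',(260,320,310,372)),('carton',(78,300,125,372))):
        a,b,d,e=o; s=P[a:d,b:e]; q=s[s[...,2]>.02]; print(k,q[:,:2].mean(0).round(4),end=' ')
    print()
```

```text
lever 311.1 5.4 280 rmax 93.0
before 29 roller S [ 83.3 -93.3] [ 88.8 -88.4]
bottle [ 0.5706 -0.1531] petri [ 0.4552 -0.1074] tipbox [0.7325 0.2442] rack [0.5652 0.2572] timer [0.3967 0.0118] carton [0.7738 0.0386] 
now 28 roller S [ 82.4 -85.9] [ 87.4 -80.5]
bottle [ 0.5706 -0.1531] petri [ 0.4552 -0.1074] tipbox [0.7325 0.2441] rack [0.5651 0.2572] timer [0.3967 0.0118] carton [0.7736 0.0387]
```

```bash
python3 -c "
from station import ticket
print(ticket.sign_off())"
```

```text
the job is handed in; nothing more can be done
None
```

The plate sits flush against both fences and clamped: the roller moved about 7.4 mm into the notch with the lever at about 311°. No bystander measured as moved (the marker was checked only by eye), and the job was handed in at about 19.5 s; on the first push the plate hit the clamp jaw at about 72 N (wrist limit 120 N), so I backed off and pushed toward the long fence first.

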